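# Tip the gauge ball out of its covered tin

## Task

Pick up the covered tin by its handle so that your fingers also hold its loose lid shut, and carry it to the tray. Hook the lid's two ears on the tray's notched cross plate and draw the tin back so that the lid slides open, then tip the steel gauge ball out of the tin's nose into the tray. Finally stand the empty tin upright on the bench, clear of the tray (its lid may stay open), and let go.

Things in the scene. Friction and masses are not known exactly. Their poses are not given: they have to be found in the camera images.
- tin_grip (a point): Grip point of the loose steel tin (104x64x51 mm, 0.5 kg), the only one with a bar handle; 76 above its underside, x to its back, nose 52 off at -x. Bar 20 wide (y), x -32..60, z -5..28 from here. Just below it the lid's spring leaves (z -21..-7, 4 proud each side). Fingers closing along y here press the leaves flush (3 N each), then grip the bar (60 N is fine); gripped higher, the lid is loose.
- tin_lid (a joint): Lid's slide to the nose, m: 0 shut, 0.05 stop; loose unless fingers press its leaves, then it gives to a 3-10 N pull. Its front flap shuts the nose and has two side ears 29-63 mm off the middle line, 6 thick, 27-41 below the grip point; when shut their back faces are 52.5 mm noseward of it. Sliding open moves the flap ahead of the nose; the ball drops through that gap.
- tray: Fixed tray 240 (x) by 190 (y) mm, rims 28 high, floor at 4; origin centre of underside. Across it a steel plate 8 thick, 100 high, middle at x -45, with a notch 90 wide (y -45..45) down to 12. Lower the tin in the notch, x axes parallel, its underside about 35 above the bench, ears on the plate's -x side; draw it to +x and the plate holds the ears back, opening the lid. Lift clear to tip.
- ball_center (a point): Centre of the steel gauge ball, 20 mm diameter, 33 g, hidden in the tin. It lies at the tin's back, as the inner floor rises 10 degrees to the nose. With the lid open 30 mm or more it rolls out when the tin is tipped nose down 25 degrees or more.
Mind the look-alikes: they are no part of the job. Leave any black or red look-alike of the part that bears tin_grip alone.

How it is judged:
By the outcome, as a careful person would: the job done as asked, in the order asked, and still so for the second after the job is handed in, with the robot touching nothing.
It also fails if it takes over 61 s, if anything falls off the work surface, if the arm or the gripper's body presses on something with over 40 N, if the wrist force passes 120 N, or if a joint passes its speed limit or range.

## Robot

A 6-joint arm with a two-finger parallel gripper is mounted at the origin on the work surface. World frame = base frame: x ahead of the robot, y to its left, z up, the work surface at z = 0. Lengths are in m, angles in degrees, forces in N, time in s.
With the tool pointing down it reaches from about 0.3 to 0.75 m from the base axis. Payload 8.5 kg.
Tool frame: the origin (TCP) lies on the centre line of the jaws, within the pads' length; the fingertips stand 14 mm ahead of it and the grasp point (between the pads) lies 5 mm behind it; z points along the fingers, y is the direction in which the jaws open and shut (so a half turn about z gives the same grasp; the last joint's range is limited). The gripper opens to 85 mm and grips with 20 to 120 N. Pads are 22 mm wide; open, the fingers measure 114 mm over their backs; the gripper's body (76 mm by 85 mm) begins 54 mm behind the grasp point. The pads swing forward as they close: fully open they stand 13 mm farther back than shut.
Start: joints at [57.279, 21.807, 74.336, -0, 83.858, -12.336], TCP at [0.192, 0.516, 0.245] pointing down, gripper open.
Joint ranges: [-178.18, 178.18], [-50.72, 133.34], [12.68, 142.11], [-81.47, 261.47], [9.98, 163.14], [-165.26, 165.26]. Speed limits (degrees/s): [136.94, 136.94, 180, 180, 180, 180].

## Interface

Orientations are given as a 3x3 rotation matrix whose columns are the frame's x, y, z axes.
In Python, from rig import env, optics, order, finder gives the robot as it stands.
- The arm moves only by the tool play_rows, never from a script. Its argument "commands" is a list of rows, each an object of numbers: "grip": the closure, from -1 (fully open) to 1 (shut); "x", "y", "z": the shift along the tool's x, y, z in m; "rx", "ry", "rz": the turn, a rotation vector about the tool's x, y, z in rad. A call has 1 to 12 rows; each row shifts and turns the commanded pose from where the row before left it, along the tool's axes as they then stand; what a row does not reach is not made up. A row lasts 1/8 s, in which the tool goes at most 62.5 mm and 10.7 degrees, less where a joint would pass 70% of its speed; a pose out of reach is approached as far as the arm can. A call is refused whole if a number of a shift passes 0.0625 or a number of a turn 0.188, either way. A call with a gripper value outside its range is refused whole. The fingers move at their own pace and stop on an object; "squeeze" is the grip in N (left out, the last holds). Time passes only in rows, so rows that do not move let the fingers close. It gives the time, the measured TCP pose, the force and the opening at its end, in the units of the state.
- env.observe(): the state, without advancing time (a new reading comes with each control period).
- optics.get_image(name): name is "side" or "top" or "wrist"; returns a dict with "color" (400x640x3 uint8, blue, green, red), "range_z" (400x640 float32, m along the optical axis (not along the pixel's ray), 0 where there is no reading), "fov_y" (degrees; the focal length in pixels is half the picture's height over the tangent of half this angle, whatever the lens; pixels are square), "cx", "cy" (the principal point, pixels), "cam_to_world" (4x4, takes a point from camera to world coordinates). Camera axes: x right, y down, z forward; pixel columns grow to the right and rows downward; lengths in m; the calibration is good to about 2 mm. The wrist camera is an equidistant fisheye: a pixel r from the principal point sees the ray r / f radians off the axis. A picture is of the moment at which its call begins.
- order.close_job(): hands the job in, once; it reports no verdict.
Trained networks look in the newest picture that a camera, given by its name, has taken for a name from the list of things; names that differ only in an ending like _2 or _b are one class to them, and where a whole thing is asked for, a point or a joint stands for the part that bears it (a point fixed in the world has none). Each returns a list of dicts, best first, with "conf" (0 to 1); they miss things now and then, are a little off and sometimes report something else, mostly with a low value. They report only what shows in the picture. A call takes as long as a camera call. They do not tell look-alikes from the thing itself.
- finder.boxes_of(camera, thing): "point" ([x, y, z] in m, in world coordinates, good to about 4 mm: the middle of the surface that is visible of it).
The state is a dict: "time_s": time; "q": joint angles; "qvel": joint speeds; "joint_efforts": joint torques, N m; "position": TCP position; "tool_rot": TCP orientation; "ft_force": force on the tool from outside, world axes, zero at the start; "wrist_torque": the same for the moment, N m; "grip_width": finger opening in m.
Only numpy, scipy, OpenCV 4.12 (cv2) and the standard library are available. Lean on these libraries where they do the work, as an engineer would, in place of code of your own. Each camera call takes 0.05 s, during which the arm holds its last target.

## Working session

There is one attempt and no reset: what is moved stays moved. The work goes in short steps, Python scripts to look and compute and a tool call to move; the robot and the scene stay as the last step left them, time stands still between calls to the robot, and variables do not carry over. Pictures are saved under pics/ and viewed, and the job is handed in when it is done.

Besides the shell and the picture viewer there is one more tool, called after "Emit:" by a JSON object that holds its "name" and its "arguments", one argument or row to a line. play_rows: Moves the arm, as the interface text tells. Its arguments: {"type":"object","properties":{"commands":{"type":"array"},"squeeze":{"type":"number"}},"required":["commands"]}

```bash
ls; mkdir -p pics; cat > h.py <<'E'
import numpy as np, cv2
from rig import env, optics, order, finder
def snap(n,f):
    im=optics.get_image(n); cv2.imwrite('pics/'+f,im['color']); np.savez('pics/'+f[:-4]+'.npz',**im); return im
def ray(im,u,v,wrist=False):
    f=200/np.tan(np.radians(im['fov_y'])/2)
    a,b=u-float(im['cx']),v-float(im['cy'])
    if wrist:
        r=np.hypot(a,b);t=r/f
        d=np.array([a/r*np.sin(t),b/r*np.sin(t),np.cos(t)]) if r>0 else np.array([0,0,1.])
    else: d=np.array([a/f,b/f,1.])
    return d
def pt(im,u,v,wrist=False,z=None):
    d=ray(im,u,v,wrist);T=im['cam_to_world']
    o=T[:3,3];w=T[:3,:3]@d
    if z is not None: return o+w*(z-o[2])/w[2]
    zz=float(im['range_z'][int(v),int(u)]); return o+w*zz/d[2]
def cloud(im):
    f=200/np.tan(np.radians(im['fov_y'])/2)
    v,u=np.mgrid[:400,:640]; z=im['range_z']
    P=np.stack([(u-im['cx'])/f*z,(v-im['cy'])/f*z,z],-1)
    return P@im['cam_to_world'][:3,:3].T+im['cam_to_world'][:3,3]
def load(f):
    return dict(np.load('pics/'+f+'.npz'))
E
python3 - <<'E'
from h import *
for n in ['top','side','wrist']:
    im=snap(n,n+'0.png'); print(n,im['fov_y'],im['cx'],im['cy'],im['cam_to_world'].round(3).tolist())
    for t in ['tin_grip','tin_lid','tray','ball_center']:
        print(t,[(np.round(d['point'],3).tolist(),round(d['conf'],2)) for d in finder.boxes_of(n,t)][:5])
s=env.observe();print(s)
E
```

```text
pics
top 54.7184914960159 316.28608068288617 195.42568732242196 [[-0.004, -0.981, 0.196, 0.23], [-1.0, 0.005, 0.008, -0.127], [-0.009, -0.196, -0.981, 1.19], [0.0, 0.0, 0.0, 1.0]]
tin_grip [([0.16, -0.292, 0.049], 0.91), ([0.282, -0.526, 0.051], 0.85), ([0.738, -0.32, 0.052], 0.83), ([0.481, -0.303, 0.049], 0.68)]
tin_lid [([0.462, -0.302, 0.055], 0.88), ([0.168, -0.3, 0.053], 0.75), ([0.278, -0.517, 0.049], 0.57)]
tray [([0.531, 0.276, 0.005], 0.89)]
ball_center [([0.479, -0.304, 0.051], 0.25)]
side 52.723961251408596 321.5215726693015 202.92285400102512 [[0.937, -0.193, 0.29, 0.123], [-0.348, -0.493, 0.797, -0.983], [-0.011, -0.849, -0.529, 0.65], [0.0, 0.0, 0.0, 1.0]]
tin_grip [([0.478, -0.322, 0.054], 0.92), ([0.27, -0.561, 0.049], 0.76), ([0.156, -0.315, 0.052], 0.72), ([0.728, -0.334, 0.102], 0.64)]
tin_lid [([0.162, -0.323, 0.053], 0.78), ([0.27, -0.538, 0.052], 0.68), ([0.458, -0.323, 0.053], 0.66), ([0.519, 0.265, 0.015], 0.25)]
tray [([0.52, 0.264, 0.014], 0.83)]
ball_center [([0.479, -0.319, 0.051], 0.31)]
wrist 65.70646984690485 320.74182149051865 201.95301421046386 [[0.3
[... 360 characters left out ...]
06182927e-04,
        8.38568850e+01, -1.23367509e+01]), 'qvel': array([ 0.02175418,  0.04810559,  0.03277896,  0.03928754, -0.06446342,
        0.04838722]), 'joint_efforts': array([ 3.69424579e-04, -4.48273194e+01, -2.31441611e+01, -9.98973201e-05,
        4.40251524e-04,  3.50749326e-05]), 'position': array([0.19156608, 0.51554106, 0.24532753]), 'tool_rot': array([[-9.37382316e-01,  3.48302159e-01,  7.65846260e-06],
       [ 3.48302159e-01,  9.37382316e-01,  1.85391868e-05],
       [-7.21668631e-07,  2.00457649e-05, -1.00000000e+00]]), 'ft_force': array([ 0.6771402 , -0.23370174,  0.35531959]), 'wrist_torque': array([0.04453565, 0.02419334, 0.01814311]), 'grip_width': 0.08529364819353547}
```

View pics/top0.png

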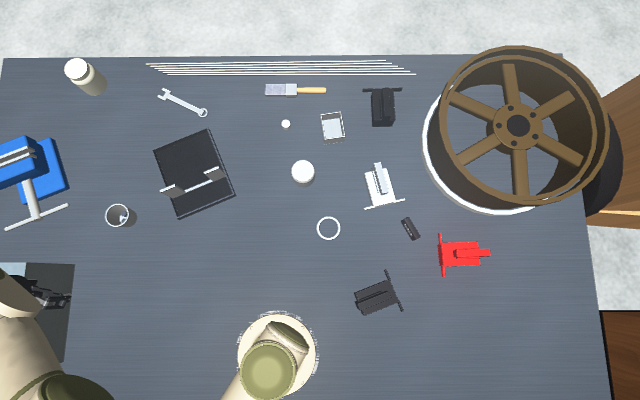

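View pics/side0.png

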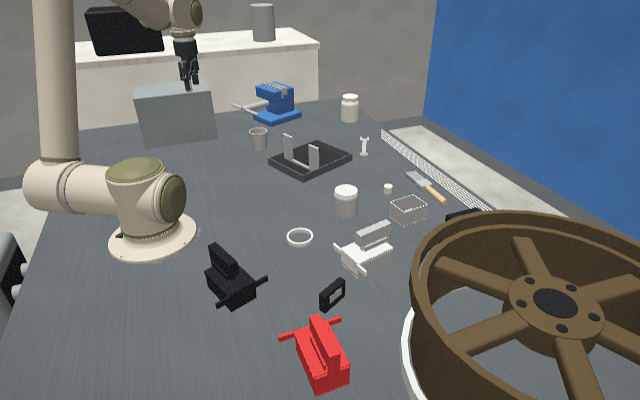

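```bash
python3 - <<'E'
from h import *
a=cv2.imread('pics/top0.png');b=cv2.imread('pics/side0.png')
im=load('top0');P=cloud(im)
print('top',np.linalg.inv(im['cam_to_world'])@[.48,-.304,.05,1])
def px(im,p):
    c=np.linalg.inv(im['cam_to_world'])@[*p,1];f=200/np.tan(np.radians(float(im['fov_y']))/2)
    return c[0]/c[2]*f+im['cx'],c[1]/c[2]*f+im['cy']
for im,a,n in((load('top0'),a,'t'),(load('side0'),b,'s')):
    for i,p in enumerate([(.48,-.304,.05),(.52,.27,.03)]):
        u,v=px(im,p);print(n,i,u,v)
        h=60 if i==0 else 95
        u0,v0=max(int(u-h),0),max(int(v-h),0)
        c=a[v0:int(v+h),u0:int(u+h)];print(u0,v0,c.shape)
        s=560/max(c.shape[:2]);cv2.imwrite(f'pics/crop_{n}{i}.png',cv2.resize(c,None,fx=s,fy=s,interpolation=cv2.INTER_CUBIC))
E
```

```text
top [ 0.18646151 -0.02216986  1.16577232  1.        ]
t 0 378.1073836933239 188.07527047109392
318 128 (120, 120, 3)
t 1 191.27989595599374 177.8566852103505
96 82 (190, 190, 3)
s 0 365.17424175747203 247.1365709962584
305 187 (120, 120, 3)
s 1 305.2548238542436 155.8786967383651
210 60 (190, 190, 3)
```

View pics/crop_t0.png

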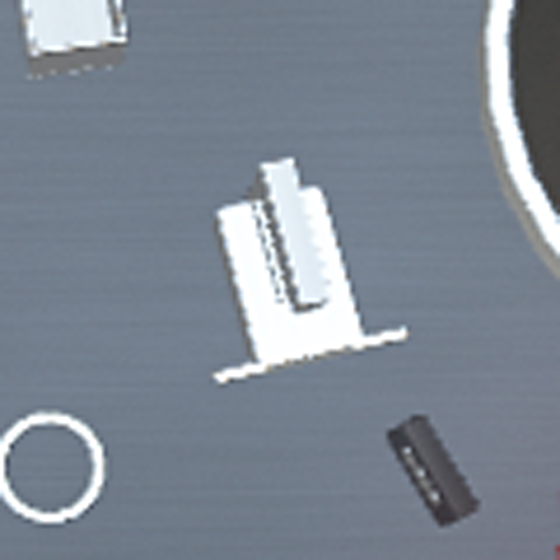

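View pics/crop_s0.png

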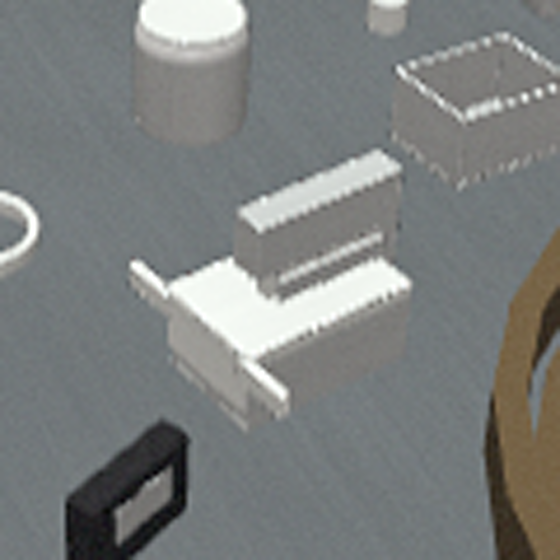

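View pics/crop_t1.png

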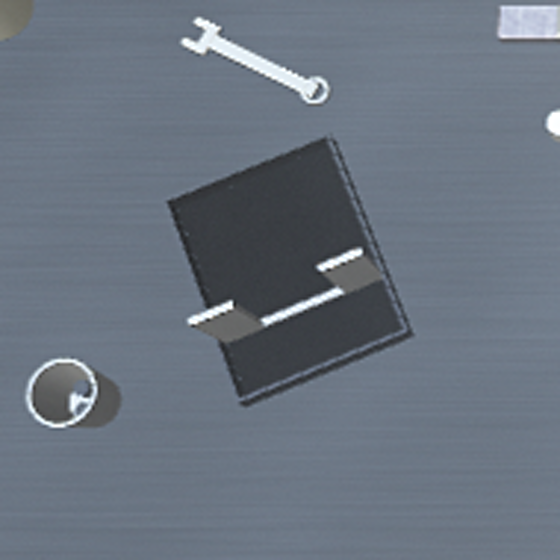

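View pics/crop_s1.png

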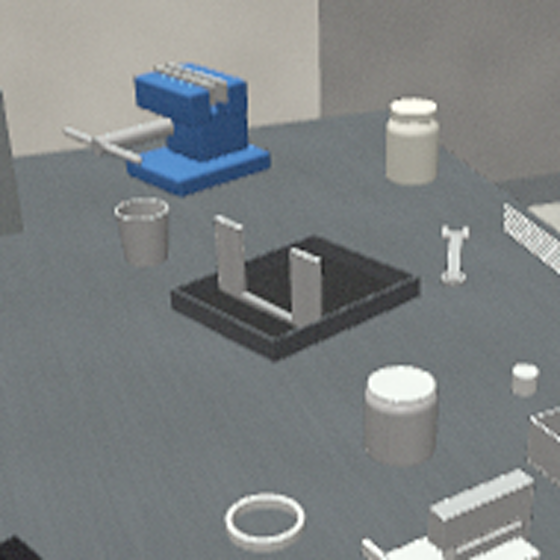

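```bash
python3 - <<'E'
from h import *
for n in('top0','side0'):
    P=cloud(load(n))
    m=(abs(P[...,0]-.47)<.13)&(abs(P[...,1]+.31)<.13)&(P[...,2]>.088)
    v,u=np.nonzero(m);Q=P[m];print(n,len(Q),u.min(),u.max(),v.min(),v.max())
    if len(Q):
        print(np.median(Q,0),Q[:,2].max())
        r=cv2.minAreaRect(Q[:,:2].astype(np.float32)*1000);print(r)
    m=(abs(P[...,0]-.53)<.2)&(abs(P[...,1]-.27)<.2)&(P[...,2]>.085)&(P[...,2]<.12)
    Q=P[m]
    print('plate',len(Q),Q[:,2].max() if len(Q) else 0)
    if len(Q): print(cv2.minAreaRect(Q[:,:2].astype(np.float32)*1000))
    m=(abs(P[...,0]-.53)<.2)&(abs(P[...,1]-.27)<.2)&(P[...,2]>.018)&(P[...,2]<.12)
    Q=P[m]; print(cv2.minAreaRect(Q[:,:2].astype(np.float32)*1000), len(Q))
E
```

```text
top0 250 374 388 162 193
[ 0.49794819 -0.3046068   0.1036568 ] 0.10966055396480545
((500.39727783203125, -305.4242248535156), (92.6119384765625, 20.87953758239746), 13.431485176086426)
plate 144 0.10404520307920118
((499.54278564453125, 251.1450958251953), (10.328384399414062, 181.26339721679688), 23.11867904663086)
((511.0255432128906, 341.20404052734375), (243.04150390625, 346.3080139160156), 23.16707420349121) 1130
side0 398 355 390 219 240
[ 0.49403126 -0.30922211  0.10370075] 0.10796019778568455
((497.16839599609375, -304.5533142089844), (94.13701629638672, 23.716232299804688), 12.289931297302246)
plate 117 0.10577286835625788
((498.2383117675781, 253.39651489257812), (16.294567108154297, 184.26113891601562), 24.284696578979492)
((509.3269958496094, 341.5573425292969), (248.25537109375, 349.87493896484375), 23.29562759399414) 1215
```

Candidates for the tin (top image): white/steel tin with a tall bar (380,186); black ones (383,106) and (378,295); red one (465,254). I choose the white steel one; the crop shows the bar handle, leaf edges, and ears towards the robot. The tray is at (194,174) and its plate's notch shows clearly.

Emit:
{"name": "play_rows", "arguments": {
  "commands": [
    {"grip":-1,"x":-0.026,"y":-0.031},
    {"grip":-1,"x":-0.026,"y":-0.031},
    {"grip":-1,"x":-0.026,"y":-0.031},
    {"grip":-1,"x":-0.026,"y":-0.031},
    {"grip":-1,"x":-0.026,"y":-0.031},
    {"grip":-1,"x":-0.026,"y":-0.031},
    {"grip":-1,"x":-0.026,"y":-0.031},
    {"grip":-1,"x":-0.026,"y":-0.031},
    {"grip":-1,"x":-0.026,"y":-0.031},
    {"grip":-1,"x":-0.026,"y":-0.031},
    {"grip":-1,"x":-0.026,"y":-0.031},
    {"grip":-1,"x":-0.026,"y":-0.031}
  ]
}}

```text
invalid input at $.commands[0]: expected keys grip, x, y, z, rx, ry, rz
```

Emit:
{"name": "play_rows", "arguments": {
  "commands": [
    {"grip":-1,"x":-0.026,"y":-0.031,"rz":0.1},
    {"grip":-1,"rz":0.18},
    {"grip":-1,"rz":0.18},
    {"grip":-1,"rz":0.18},
    {"grip":-1,"rz":0.18},
    {"grip":-1,"rz":0.18},
    {"grip":-1,"rz":0.18},
    {"grip":-1,"rz":0.18},
    {"grip":-1,"rz":0.18},
    {"grip":-1,"rz":0.18},
    {"grip":-1,"rz":0.18},
    {"grip":-1,"rz":0.18}
  ]
}}

```text
invalid input at $.commands[0]: expected keys grip, x, y, z, rx, ry, rz
```

```bash
cat >> h.py <<'E'
def st():
    s=env.observe();R=s['tool_rot'];x=R[:,0]
    print('t',round(s['time_s'],2),'pos',s['position'].round(4),'xyaw',round(np.degrees(np.arctan2(x[1],x[0])),2),'toolz',R[:,2].round(3),'F',s['ft_force'].round(1),'w',round(s['grip_width'],4),'q',s['q'].round(1))
    return s
def goto(x,y,yaw,z=None):
    s=st();R=s['tool_rot'];d=np.array([x,y,s['position'][2] if z is None else z])-s['position']
    cy=np.degrees(np.arctan2(R[1,0],R[0,0]))
    print('tool shift',(R.T@d).round(4),'rz',np.radians(-(((yaw-cy)+180)%360-180)).round(4))
E
python3 -c "
from h import *
goto(.485,-.308,13.2)"
```

```text
t 0.75 pos [0.1916 0.5155 0.2453] xyaw 159.62 toolz [ 0.  0. -1.] F [ 0.7 -0.2  0.4] w 0.0853 q [ 57.3  21.8  74.3   0.   83.9 -12.3]
tool shift [-0.5619 -0.6698 -0.    ] rz 2.5554
```

Emit:
{"name": "play_rows", "arguments": {
  "commands": [
    {"grip":-1,"x":-0.02,"y":-0.024,"z":0,"rx":0,"ry":0,"rz":0},
    {"grip":-1,"x":-0.036,"y":-0.043,"z":0,"rx":0,"ry":0,"rz":0},
    {"grip":-1,"x":-0.036,"y":-0.043,"z":0,"rx":0,"ry":0,"rz":0},
    {"grip":-1,"x":-0.036,"y":-0.043,"z":0,"rx":0,"ry":0,"rz":0},
    {"grip":-1,"x":-0.036,"y":-0.043,"z":0,"rx":0,"ry":0,"rz":0},
    {"grip":-1,"x":-0.036,"y":-0.043,"z":0,"rx":0,"ry":0,"rz":0},
    {"grip":-1,"x":-0.036,"y":-0.043,"z":0,"rx":0,"ry":0,"rz":0},
    {"grip":-1,"x":-0.036,"y":-0.043,"z":0,"rx":0,"ry":0,"rz":0},
    {"grip":-1,"x":-0.036,"y":-0.043,"z":0,"rx":0,"ry":0,"rz":0},
    {"grip":-1,"x":-0.036,"y":-0.043,"z":0,"rx":0,"ry":0,"rz":0},
    {"grip":-1,"x":-0.036,"y":-0.043,"z":0,"rx":0,"ry":0,"rz":0},
    {"grip":-1,"x":-0.036,"y":-0.043,"z":0,"rx":0,"ry":0,"rz":0}
  ]
}}

```text
time_s: 2.25
position: [0.4087, -0.0973, 0.2456]
tool_rot: [[-0.937, 0.349, 0.001], [0.349, 0.937, -0.0], [-0.001, 0.0, -1.0]]
ft_force: [1.4, 1.2, 0.2]
grip_width: 0.0853
```

Emit:
{"name": "play_rows", "arguments": {
  "commands": [
    {"grip":-1,"x":0,"y":0,"z":0,"rx":0,"ry":0,"rz":0.18},
    {"grip":-1,"x":0,"y":0,"z":0,"rx":0,"ry":0,"rz":0.18},
    {"grip":-1,"x":0,"y":0,"z":0,"rx":0,"ry":0,"rz":0.18},
    {"grip":-1,"x":0,"y":0,"z":0,"rx":0,"ry":0,"rz":0.18},
    {"grip":-1,"x":0,"y":0,"z":0,"rx":0,"ry":0,"rz":0.18},
    {"grip":-1,"x":0,"y":0,"z":0,"rx":0,"ry":0,"rz":0.18},
    {"grip":-1,"x":0,"y":0,"z":0,"rx":0,"ry":0,"rz":0.18},
    {"grip":-1,"x":0,"y":0,"z":0,"rx":0,"ry":0,"rz":0.18},
    {"grip":-1,"x":0,"y":0,"z":0,"rx":0,"ry":0,"rz":0.18},
    {"grip":-1,"x":0,"y":0,"z":0,"rx":0,"ry":0,"rz":0.18},
    {"grip":-1,"x":0,"y":0,"z":0,"rx":0,"ry":0,"rz":0.18},
    {"grip":-1,"x":0,"y":0,"z":0,"rx":0,"ry":0,"rz":0.18}
  ]
}}

```text
time_s: 3.75
position: [0.4084, -0.0952, 0.2454]
tool_rot: [[0.814, 0.581, 0.0], [0.581, -0.814, -0.0], [0.0, 0.0, -1.0]]
ft_force: [-0.4, -0.0, 0.0]
grip_width: 0.0857
```

```bash
python3 -c "
from h import *
goto(.485,-.308,13.2)
im=snap('wrist','w1.png')"
```

```text
t 3.75 pos [ 0.4084 -0.0952  0.2454] xyaw 35.52 toolz [ 0. -0. -1.] F [-0.4 -0.   0. ] w 0.0857 q [-29.4   8.6  93.2  -0.   78.2  25.1]
tool shift [-6.130e-02  2.177e-01  1.000e-04] rz 0.3895
```

Emit:
{"name": "play_rows", "arguments": {
  "commands": [
    {"grip":-1,"x":-0.012,"y":0.043,"z":0,"rx":0,"ry":0,"rz":0},
    {"grip":-1,"x":-0.012,"y":0.043,"z":0,"rx":0,"ry":0,"rz":0},
    {"grip":-1,"x":-0.012,"y":0.043,"z":0,"rx":0,"ry":0,"rz":0},
    {"grip":-1,"x":-0.012,"y":0.043,"z":0,"rx":0,"ry":0,"rz":0},
    {"grip":-1,"x":-0.0133,"y":0.0457,"z":0,"rx":0,"ry":0,"rz":0},
    {"grip":-1,"x":0,"y":0,"z":0,"rx":0,"ry":0,"rz":0.13},
    {"grip":-1,"x":0,"y":0,"z":0,"rx":0,"ry":0,"rz":0.13},
    {"grip":-1,"x":0,"y":0,"z":0,"rx":0,"ry":0,"rz":0.129},
    {"grip":-1,"x":0,"y":0,"z":0,"rx":0,"ry":0,"rz":0}
  ]
}}

```text
time_s: 4.92
position: [0.4862, -0.3076, 0.2453]
tool_rot: [[0.971, 0.238, -0.0], [0.238, -0.971, 0.0], [-0.0, -0.0, -1.0]]
ft_force: [-0.7, 0.4, 0.3]
grip_width: 0.0854
```

```bash
python3 -c "
from h import *
goto(.485,-.308,13.2)
im=snap('wrist','w2.png'); print(im['fov_y'],im['cam_to_world'][:3,3])"
```

```text
t 4.92 pos [ 0.4862 -0.3076  0.2453] xyaw 13.75 toolz [-0.  0. -1.] F [-0.7  0.4  0.3] w 0.0854 q [-44.1  24.4  70.2  -0.   85.5  32.1]
tool shift [-0.0013  0.0001  0.    ] rz 0.0096
65.70646984690485 [ 0.55039165 -0.29081096  0.37393693]
```

View pics/w2.png

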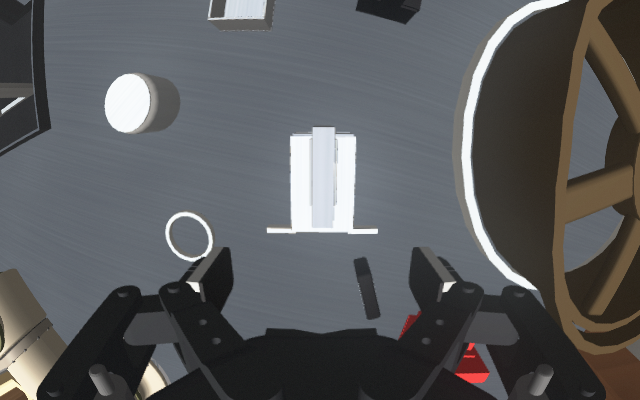

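```bash
python3 - <<'E'
from h import *
im=load('w2');im['range_z']=im['range_z']
a=im['color'][115:245,255:390];cv2.imwrite('pics/w2c.png',cv2.resize(a,None,fx=4,fy=4,interpolation=cv2.INTER_NEAREST))
def P(u,v,z): return pt(im,u,v,True,z=z)
for u,v in[(312.5,126.5),(334.5,126.5),(312,228),(335.5,228)]: print((P(u,v,.104)*1000).round(1), im['range_z'][int(v)+ (3 if v<200 else -3),323])
E
```

```text
[ 543.6 -285.1  104. ] 0.26227286
[ 548.2 -303.5  104. ] 0.26227286
[ 453.6 -306.1  104. ] 0.28442657
[ 458.8 -327.3  104. ] 0.28442657
```

View pics/w2c.png

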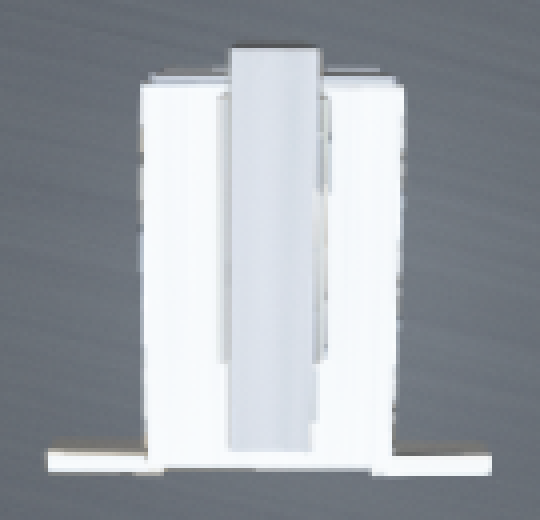

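Emit:
{"name": "play_rows", "arguments": {
  "commands": [
    {"grip":-1,"x":0.0005,"y":0.0013,"z":0.04,"rx":0,"ry":0,"rz":0},
    {"grip":-1,"x":0,"y":0,"z":0.04,"rx":0,"ry":0,"rz":0},
    {"grip":-1,"x":0,"y":0,"z":0.04,"rx":0,"ry":0,"rz":0},
    {"grip":-1,"x":0,"y":0,"z":0.03,"rx":0,"ry":0,"rz":0},
    {"grip":-1,"x":0,"y":0,"z":0.024,"rx":0,"ry":0,"rz":0},
    {"grip":-1,"x":0,"y":0,"z":0,"rx":0,"ry":0,"rz":0},
    {"grip":-1,"x":0,"y":0,"z":0,"rx":0,"ry":0,"rz":0}
  ],
  "squeeze": 60
}}

```text
time_s: 5.85
position: [0.4874, -0.3091, 0.0724]
tool_rot: [[0.972, 0.236, 0.001], [0.236, -0.972, -0.001], [0.001, 0.001, -1.0]]
ft_force: [0.3, -0.1, 0.3]
grip_width: 0.0855
```

```bash
python3 -c "
from h import *
st();snap('wrist','w3.png');snap('side','s3.png')"
```

```text
t 5.85 pos [ 0.4874 -0.3091  0.0724] xyaw 13.66 toolz [ 0.001 -0.001 -1.   ] F [ 0.3 -0.1  0.3] w 0.0855 q [-44.1  34.5  83.7   0.   61.7  32.2]
```

View pics/w3.png

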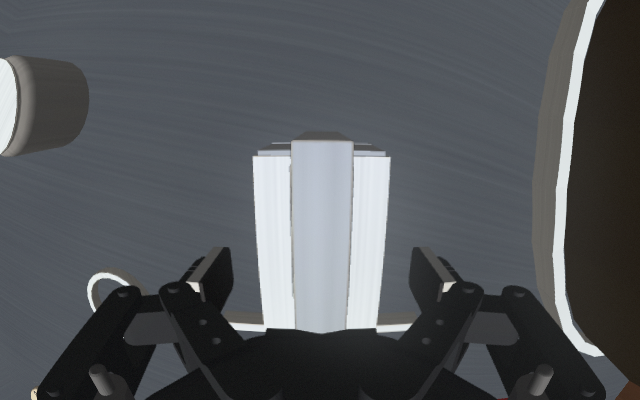

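View pics/s3.png

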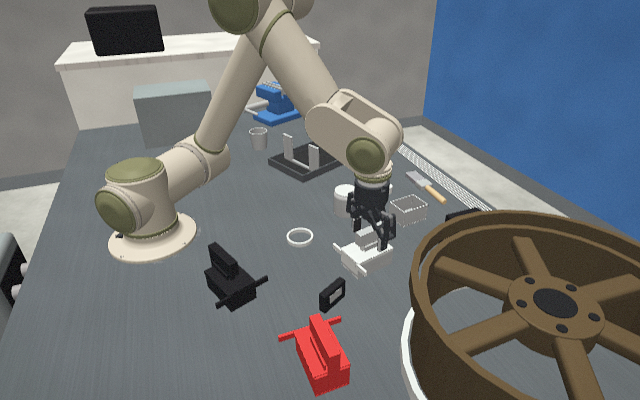

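Fingers straddle the bar, centred (wrist px 322). Closing.

Emit:
{"name": "play_rows", "arguments": {
  "commands": [
    {"grip":1,"x":0,"y":0,"z":0.001,"rx":0,"ry":0,"rz":0},
    {"grip":1,"x":0,"y":0,"z":0,"rx":0,"ry":0,"rz":0},
    {"grip":1,"x":0,"y":0,"z":0,"rx":0,"ry":0,"rz":0},
    {"grip":1,"x":0,"y":0,"z":0,"rx":0,"ry":0,"rz":0},
    {"grip":1,"x":0,"y":0,"z":0,"rx":0,"ry":0,"rz":0},
    {"grip":1,"x":0,"y":0,"z":0,"rx":0,"ry":0,"rz":0},
    {"grip":1,"x":0,"y":0,"z":0,"rx":0,"ry":0,"rz":0},
    {"grip":1,"x":0,"y":0,"z":0,"rx":0,"ry":0,"rz":0}
  ],
  "squeeze": 60
}}

```text
time_s: 6.95
position: [0.4872, -0.309, 0.0706]
tool_rot: [[0.972, 0.235, 0.001], [0.235, -0.972, -0.001], [0.0, 0.001, -1.0]]
ft_force: [0.4, -3.2, 4.0]
grip_width: 0.0195
```

```bash
python3 -c "
from h import *
st()"
python3 - <<'E'
from h import *
# refine tray pose from initial clouds: plate
for n in('top0','side0'):
    P=cloud(load(n))
    m=(abs(P[...,0]-.53)<.15)&(abs(P[...,1]-.27)<.14)&(P[...,2]>.07)&(P[...,2]<.11)
    Q=P[m];c=Q.mean(0);print(n,len(Q),cv2.minAreaRect(Q[:,:2].astype(np.float32)*1000))
    m=(abs(P[...,0]-.53)<.16)&(abs(P[...,1]-.27)<.14)&(P[...,2]>.015)&(P[...,2]<.04)
    Q=P[m];print(len(Q),cv2.minAreaRect(Q[:,:2].astype(np.float32)*1000))
E
```

```text
t 6.95 pos [ 0.4872 -0.309   0.0706] xyaw 13.56 toolz [ 0.001 -0.001 -1.   ] F [ 0.4 -3.2  4. ] w 0.0195 q [-44.1  34.7  83.8  -0.   61.5  32.3]
top0 201 ((499.7236633300781, 251.24148559570312), (10.559554100036621, 181.25100708007812), 23.444103240966797)
705 ((541.2860107421875, 270.0712890625), (243.22657775878906, 191.84915161132812), 23.34761619567871)
side0 199 ((497.5617370605469, 253.04251098632812), (16.395366668701172, 185.0569305419922), 23.50316047668457)
775 ((539.2877197265625, 271.9747009277344), (248.25537109375, 198.357421875), 23.29562759399414)
```

Emit:
{"name": "play_rows", "arguments": {
  "commands": [
    {"grip":1,"x":0,"y":0,"z":-0.01,"rx":0,"ry":0,"rz":0},
    {"grip":1,"x":0,"y":0,"z":-0.03,"rx":0,"ry":0,"rz":0},
    {"grip":1,"x":0,"y":0,"z":-0.035,"rx":0,"ry":0,"rz":0},
    {"grip":1,"x":0,"y":0,"z":-0.035,"rx":0,"ry":0,"rz":0},
    {"grip":1,"x":0,"y":0,"z":-0.035,"rx":0,"ry":0,"rz":0},
    {"grip":1,"x":0,"y":0,"z":-0.025,"rx":0,"ry":0,"rz":0},
    {"grip":1,"x":0,"y":0,"z":-0.01,"rx":0,"ry":0,"rz":0},
    {"grip":1,"x":0,"y":0,"z":0,"rx":0,"ry":0,"rz":0}
  ]
}}

```text
time_s: 7.95
position: [0.4868, -0.3084, 0.2498]
tool_rot: [[0.972, 0.235, -0.001], [0.235, -0.972, 0.001], [-0.001, -0.001, -1.0]]
ft_force: [-0.6, -0.0, -5.0]
grip_width: 0.019
```

```bash
python3 -c "
from h import *
snap('side','s4.png');snap('wrist','w4.png');goto(.536,.2684,23.4)
a=cv2.imread('pics/s4.png')[130:310,280:460];b=cv2.imread('pics/w4.png')
cv2.imwrite('pics/m4.png',np.hstack([cv2.resize(a,(400,400)),b[:,120:520]]))"
```

```text
t 8.05 pos [ 0.4866 -0.3083  0.2489] xyaw 13.57 toolz [-0.002  0.002 -1.   ] F [-0.4  0.6 -4.9] w 0.0194 q [-44.1  24.4  69.6   0.   86.2  32.3]
tool shift [ 0.1833 -0.5491  0.0011] rz -0.1716
```

View pics/m4.png

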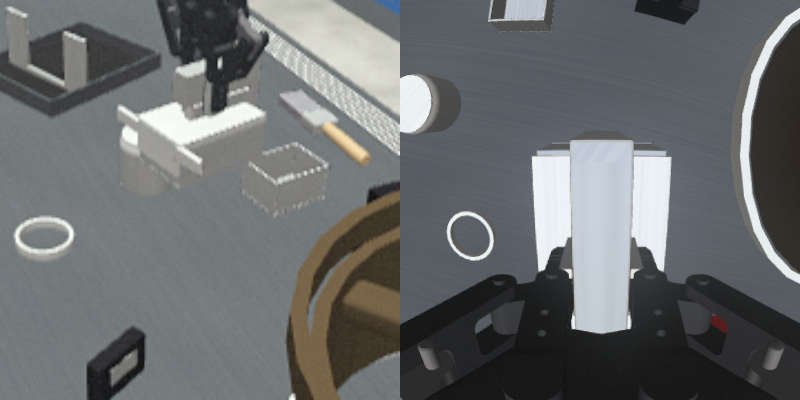

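Tin is held level, lid shut with ears at the nose. Carry to above the tray.

Emit:
{"name": "play_rows", "arguments": {
  "commands": [
    {"grip":1,"x":0.005,"y":-0.015,"z":0,"rx":0,"ry":0,"rz":0},
    {"grip":1,"x":0.01,"y":-0.031,"z":0,"rx":0,"ry":0,"rz":0},
    {"grip":1,"x":0.012,"y":-0.036,"z":0,"rx":0,"ry":0,"rz":0},
    {"grip":1,"x":0.012,"y":-0.036,"z":0,"rx":0,"ry":0,"rz":0},
    {"grip":1,"x":0.012,"y":-0.036,"z":0,"rx":0,"ry":0,"rz":0},
    {"grip":1,"x":0.012,"y":-0.036,"z":0,"rx":0,"ry":0,"rz":0},
    {"grip":1,"x":0.012,"y":-0.036,"z":0,"rx":0,"ry":0,"rz":0},
    {"grip":1,"x":0.012,"y":-0.036,"z":0,"rx":0,"ry":0,"rz":0},
    {"grip":1,"x":0.012,"y":-0.036,"z":0,"rx":0,"ry":0,"rz":0},
    {"grip":1,"x":0.012,"y":-0.036,"z":0,"rx":0,"ry":0,"rz":0},
    {"grip":1,"x":0.012,"y":-0.036,"z":0,"rx":0,"ry":0,"rz":0},
    {"grip":1,"x":0.012,"y":-0.036,"z":0,"rx":0,"ry":0,"rz":0}
  ]
}}

```text
time_s: 9.55
position: [0.5221, 0.1197, 0.2498]
tool_rot: [[0.972, 0.235, -0.001], [0.235, -0.972, 0.0], [-0.001, -0.001, -1.0]]
ft_force: [0.4, -0.1, -5.6]
grip_width: 0.0196
```

Emit:
{"name": "play_rows", "arguments": {
  "commands": [
    {"grip":1,"x":0.012,"y":-0.036,"z":0,"rx":0,"ry":0,"rz":0},
    {"grip":1,"x":0.012,"y":-0.036,"z":0,"rx":0,"ry":0,"rz":0},
    {"grip":1,"x":0.012,"y":-0.036,"z":0,"rx":0,"ry":0,"rz":0},
    {"grip":1,"x":0.009,"y":-0.022,"z":0,"rx":0,"ry":0,"rz":0},
    {"grip":1,"x":0.003,"y":-0.01,"z":0,"rx":0,"ry":0,"rz":-0.03},
    {"grip":1,"x":0,"y":0,"z":0,"rx":0,"ry":0,"rz":-0.07},
    {"grip":1,"x":0,"y":0,"z":0,"rx":0,"ry":0,"rz":-0.07},
    {"grip":1,"x":0,"y":0,"z":0,"rx":0,"ry":0,"rz":0},
    {"grip":1,"x":0,"y":0,"z":0,"rx":0,"ry":0,"rz":0}
  ]
}}

```text
time_s: 10.68
position: [0.5366, 0.2647, 0.2502]
tool_rot: [[0.919, 0.395, -0.0], [0.395, -0.919, -0.0], [-0.0, -0.0, -1.0]]
ft_force: [-0.4, 0.3, -4.4]
grip_width: 0.0195
```

```bash
python3 -c "
from h import *
snap('side','s5.png');snap('wrist','w5.png');snap('top','t5.png');goto(.536,.2684,23.4)
a=cv2.imread('pics/s5.png')[80:230,200:350];b=cv2.imread('pics/w5.png')
cv2.imwrite('pics/m5.png',np.hstack([cv2.resize(a,(400,400)),b[:,120:520]]))"
```

```text
t 10.82 pos [0.5367 0.2648 0.2503] xyaw 23.27 toolz [-0. -0. -1.] F [ 0.   0.2 -4.3] w 0.0193 q [14.9 26.6 65.6  0.  87.8 81.7]
tool shift [ 0.0007 -0.0036  0.    ] rz -0.0023
```

View pics/m5.png

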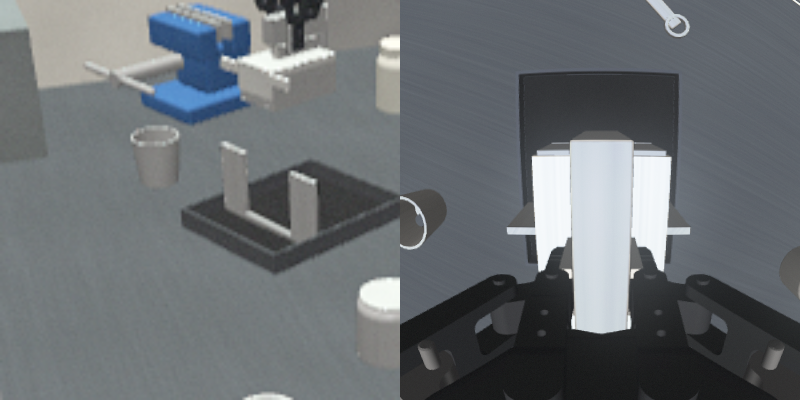

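View pics/t5.png

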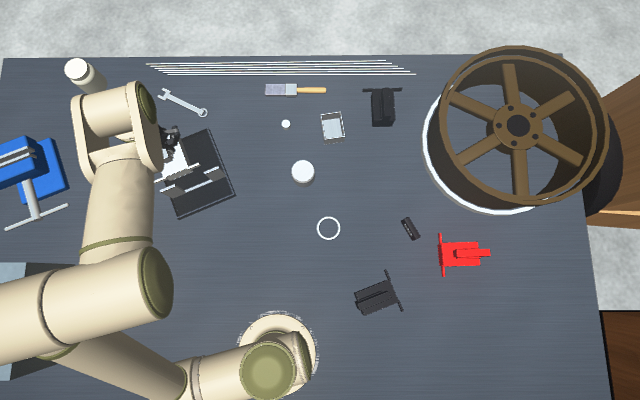

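```bash
python3 -c "
from h import *
b=cv2.imread('pics/w5.png')[190:250,215:425]
cv2.imwrite('pics/w5c.png',cv2.resize(b,None,fx=3.8,fy=3.8,interpolation=cv2.INTER_NEAREST))"
```

```text
(no output)
```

View pics/w5c.png

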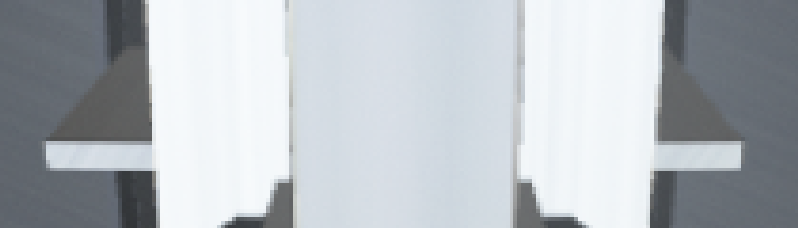

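```bash
python3 - <<'E'
from h import *
im=load('w5')
P=lambda u,v:pt(im,u,v,True,z=.1)
c=[P(226.8,227.1),P(410.5,227.1),P(226.8,234.5),P(410.5,234.5)]
for p in c: print((p*1000).round(1))
d=c[0]-c[1];print(np.linalg.norm(d), np.degrees(np.arctan2(-d[0],d[1])), np.mean(c,0))
s=env.observe();R=s['tool_rot'];p=s['position']
print('plate centre in tool', R.T@(np.mean(c,0)-p), R.T@(np.array([.4992,.2522,.1])-p))
E
```

```text
[468.1 337.3 100. ]
[539.7 171.  100. ]
[460.6 334.9 100. ]
[532.8 167.2 100. ]
0.1810463896388016 23.275035460674196 [0.50030558 0.25260502 0.1       ]
plate centre in tool [-0.03828183 -0.00314551  0.15027823] [-0.03945749 -0.00321021  0.15027847]
```

Emit:
{"name": "play_rows", "arguments": {
  "commands": [
    {"grip":1,"x":0,"y":-0.0032,"z":0.01,"rx":0,"ry":0,"rz":0},
    {"grip":1,"x":0,"y":0,"z":0.025,"rx":0,"ry":0,"rz":0},
    {"grip":1,"x":0,"y":0,"z":0.025,"rx":0,"ry":0,"rz":0},
    {"grip":1,"x":0,"y":0,"z":0.025,"rx":0,"ry":0,"rz":0},
    {"grip":1,"x":0,"y":0,"z":0.025,"rx":0,"ry":0,"rz":0},
    {"grip":1,"x":0,"y":0,"z":0.02,"rx":0,"ry":0,"rz":0},
    {"grip":1,"x":0,"y":0,"z":0.01,"rx":0,"ry":0,"rz":0},
    {"grip":1,"x":0,"y":0,"z":0.005,"rx":0,"ry":0,"rz":0},
    {"grip":1,"x":0,"y":0,"z":0,"rx":0,"ry":0,"rz":0}
  ]
}}

```text
time_s: 11.95
position: [0.5357, 0.2679, 0.1055]
tool_rot: [[0.918, 0.396, 0.0], [0.396, -0.918, 0.0], [0.0, 0.0, -1.0]]
ft_force: [-0.2, -0.2, -5.0]
grip_width: 0.0191
```

```bash
python3 -c "
from h import *
snap('side','s6.png');snap('wrist','w6.png');st()
a=cv2.imread('pics/s6.png')[80:230,200:350];b=cv2.imread('pics/w6.png')
cv2.imwrite('pics/m6.png',np.hstack([cv2.resize(a,(400,400)),b[:,120:520]]))"
```

```text
t 12.05 pos [0.5359 0.268  0.106 ] xyaw 23.31 toolz [ 0.001  0.    -1.   ] F [ 0.3 -0.1 -4.4] w 0.019 q [15.3 33.9 77.9 -0.  68.1 82. ]
```

View pics/m6.png

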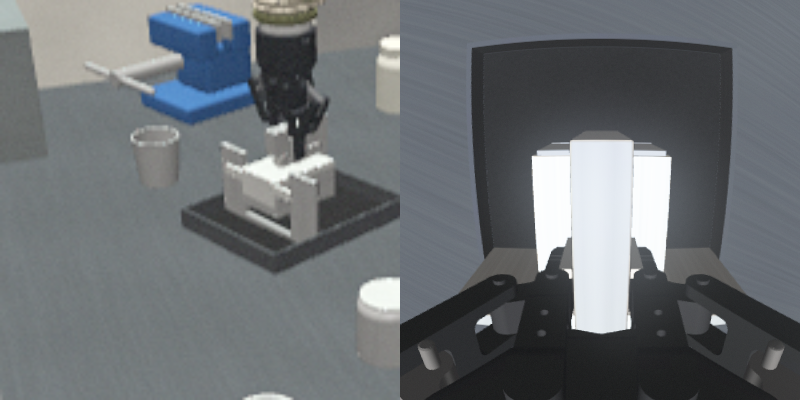

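Tin sits in the notch, ears on the robot side of the plate. Draw back.

Emit:
{"name": "play_rows", "arguments": {
  "commands": [
    {"grip":1,"x":0.005,"y":0,"z":0,"rx":0,"ry":0,"rz":0},
    {"grip":1,"x":0.005,"y":0,"z":0,"rx":0,"ry":0,"rz":0},
    {"grip":1,"x":0.005,"y":0,"z":0,"rx":0,"ry":0,"rz":0},
    {"grip":1,"x":0.005,"y":0,"z":0,"rx":0,"ry":0,"rz":0}
  ]
}}

```text
time_s: 12.55
position: [0.5537, 0.2758, 0.1051]
tool_rot: [[0.918, 0.396, -0.002], [0.396, -0.918, -0.001], [-0.002, 0.0, -1.0]]
ft_force: [-4.2, -2.1, -3.4]
grip_width: 0.0198
```

Emit:
{"name": "play_rows", "arguments": {
  "commands": [
    {"grip":1,"x":0.005,"y":0,"z":0,"rx":0,"ry":0,"rz":0},
    {"grip":1,"x":0.005,"y":0,"z":0,"rx":0,"ry":0,"rz":0},
    {"grip":1,"x":0.005,"y":0,"z":0,"rx":0,"ry":0,"rz":0},
    {"grip":1,"x":0.005,"y":0,"z":0,"rx":0,"ry":0,"rz":0},
    {"grip":1,"x":0.005,"y":0,"z":0,"rx":0,"ry":0,"rz":0},
    {"grip":1,"x":0.005,"y":0,"z":0,"rx":0,"ry":0,"rz":0},
    {"grip":1,"x":0.003,"y":0,"z":0,"rx":0,"ry":0,"rz":0}
  ]
}}

```text
time_s: 13.42
position: [0.5845, 0.289, 0.1053]
tool_rot: [[0.918, 0.396, 0.0], [0.396, -0.918, 0.0], [0.0, -0.0, -1.0]]
ft_force: [-4.1, -1.1, -5.1]
grip_width: 0.0194
```

```bash
python3 -c "
from h import *
snap('side','s7.png');snap('wrist','w7.png');st()
a=cv2.imread('pics/s7.png')[80:230,200:350];b=cv2.imread('pics/w7.png')
cv2.imwrite('pics/m7.png',np.hstack([cv2.resize(a,(400,400)),b[:,120:520]]))"
```

```text
t 13.53 pos [0.5847 0.289  0.1053] xyaw 23.3 toolz [ 0.001  0.    -1.   ] F [-1.4 -1.  -4.1] w 0.0191 q [15.9 38.7 68.2  0.  73.  82.6]
```

View pics/m7.png

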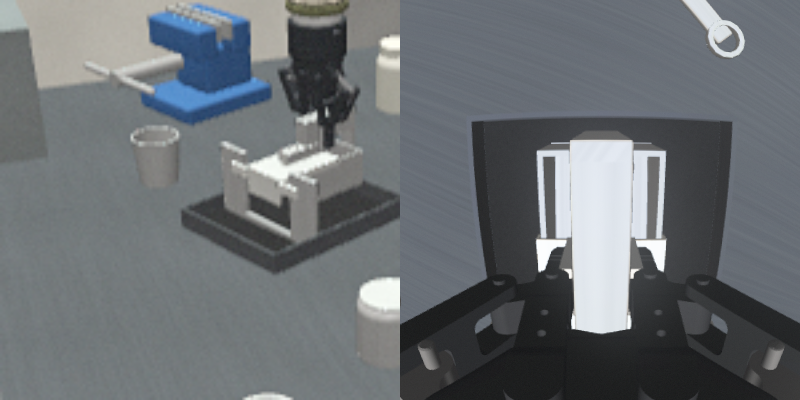

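Emit:
{"name": "play_rows", "arguments": {
  "commands": [
    {"grip":1,"x":-0.002,"y":0,"z":0,"rx":0,"ry":0,"rz":0},
    {"grip":1,"x":0,"y":0,"z":-0.01,"rx":0,"ry":0,"rz":0},
    {"grip":1,"x":0,"y":0,"z":-0.025,"rx":0,"ry":0,"rz":0},
    {"grip":1,"x":0,"y":0,"z":-0.03,"rx":0,"ry":0,"rz":0},
    {"grip":1,"x":0,"y":0,"z":-0.025,"rx":0,"ry":0,"rz":0},
    {"grip":1,"x":0.01,"y":0,"z":-0.01,"rx":0,"ry":0,"rz":0},
    {"grip":1,"x":0.012,"y":0,"z":0,"rx":0,"ry":0,"rz":0},
    {"grip":1,"x":0.007,"y":0,"z":0,"rx":0,"ry":0,"rz":0},
    {"grip":1,"x":0,"y":0,"z":0,"rx":0,"ry":0,"rz":0}
  ]
}}

```text
time_s: 14.65
position: [0.6092, 0.2996, 0.2053]
tool_rot: [[0.918, 0.396, 0.0], [0.396, -0.918, 0.0], [0.0, 0.0, -1.0]]
ft_force: [-0.9, 0.2, -4.5]
grip_width: 0.0192
```

```bash
python3 -c "
from h import *
snap('side','s8.png');snap('wrist','w8.png');st()
a=cv2.imread('pics/s8.png')[60:210,200:350];b=cv2.imread('pics/w8.png')
cv2.imwrite('pics/m8.png',np.hstack([cv2.resize(a,(400,400)),b[:,120:520]]))"
```

```text
t 14.75 pos [0.6088 0.2995 0.2053] xyaw 23.31 toolz [-0. -0. -1.] F [ 0.4  0.8 -4.1] w 0.0193 q [16.2 36.6 54.9 -0.  88.5 82.9]
```

View pics/m8.png

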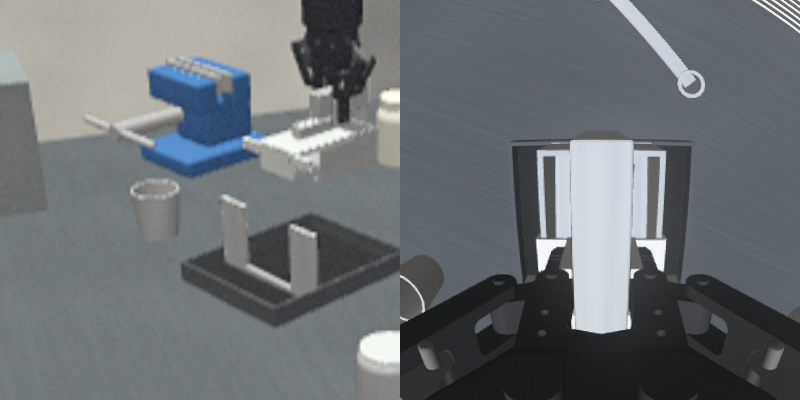

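Emit:
{"name": "play_rows", "arguments": {
  "commands": [
    {"grip":1,"x":0,"y":0,"z":0.02,"rx":0,"ry":0,"rz":0},
    {"grip":1,"x":0,"y":0,"z":0.025,"rx":0,"ry":0,"rz":0},
    {"grip":1,"x":0,"y":0,"z":0.015,"rx":0,"ry":0,"rz":0},
    {"grip":1,"x":0,"y":0,"z":0,"rx":0,"ry":0.08,"rz":0},
    {"grip":1,"x":0,"y":0,"z":0,"rx":0,"ry":0.1,"rz":0},
    {"grip":1,"x":0,"y":0,"z":0,"rx":0,"ry":0.1,"rz":0},
    {"grip":1,"x":0,"y":0,"z":0,"rx":0,"ry":0.1,"rz":0},
    {"grip":1,"x":0,"y":0,"z":0,"rx":0,"ry":0.1,"rz":0},
    {"grip":1,"x":0,"y":0,"z":0,"rx":0,"ry":0.1,"rz":0},
    {"grip":1,"x":0,"y":0,"z":0,"rx":0,"ry":0.08,"rz":0},
    {"grip":1,"x":0,"y":0,"z":0,"rx":0,"ry":0.04,"rz":0},
    {"grip":1,"x":0,"y":0,"z":0,"rx":0,"ry":0,"rz":0}
  ]
}}

```text
time_s: 16.25
position: [0.6085, 0.2994, 0.1452]
tool_rot: [[0.703, 0.396, 0.59], [0.303, -0.918, 0.255], [0.643, -0.0, -0.766]]
ft_force: [-0.2, -0.6, -4.2]
grip_width: 0.0196
```

Emit:
{"name": "play_rows", "arguments": {
  "commands": [
    {"grip":1,"x":0,"y":0,"z":0,"rx":0,"ry":0,"rz":0},
    {"grip":1,"x":0,"y":0,"z":0,"rx":0,"ry":0,"rz":0},
    {"grip":1,"x":0,"y":0,"z":0,"rx":0,"ry":0,"rz":0},
    {"grip":1,"x":0,"y":0,"z":0,"rx":0,"ry":0,"rz":0},
    {"grip":1,"x":0,"y":0,"z":0,"rx":0,"ry":0,"rz":0},
    {"grip":1,"x":0,"y":0,"z":0,"rx":0,"ry":0,"rz":0}
  ]
}}

```text
time_s: 17.0
position: [0.609, 0.2996, 0.1453]
tool_rot: [[0.702, 0.396, 0.592], [0.303, -0.918, 0.255], [0.644, -0.0, -0.765]]
ft_force: [0.1, 0.5, -4.6]
grip_width: 0.0192
```

```bash
python3 -c "
from h import *
snap('side','s9.png');snap('wrist','w9.png');st();snap('top','t9.png')
print([(np.round(d['point'],3).tolist(),round(d['conf'],2)) for n in('side','top','wrist') for d in finder.boxes_of(n,'ball_center')])
a=cv2.imread('pics/s9.png')[80:230,200:350];b=cv2.imread('pics/w9.png')
cv2.imwrite('pics/m9.png',np.hstack([cv2.resize(a,(400,400)),b[:,120:520]]))"
```

```text
t 17.1 pos [0.609  0.2995 0.1453] xyaw 23.31 toolz [ 0.592  0.255 -0.765] F [-0.   0.4 -3.6] w 0.0197 q [14.  29.  91.9 17.4 20.3 66.5]
[]
```

View pics/m9.png

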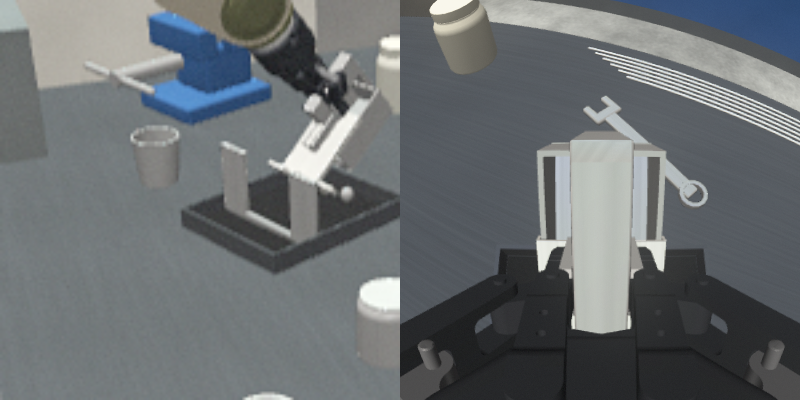

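Ball is in the tray, at side image (329,152), outside the tin. Raise, level, and check a free spot on the bench.

Emit:
{"name": "play_rows", "arguments": {
  "commands": [
    {"grip":1,"x":0.01,"y":0,"z":-0.012,"rx":0,"ry":0,"rz":0},
    {"grip":1,"x":0.019,"y":0,"z":-0.023,"rx":0,"ry":0,"rz":0},
    {"grip":1,"x":0.019,"y":0,"z":-0.023,"rx":0,"ry":0,"rz":0},
    {"grip":1,"x":0.019,"y":0,"z":-0.023,"rx":0,"ry":0,"rz":0},
    {"grip":1,"x":0,"y":0,"z":0,"rx":0,"ry":-0.1,"rz":0},
    {"grip":1,"x":0,"y":0,"z":0,"rx":0,"ry":-0.12,"rz":0},
    {"grip":1,"x":0,"y":0,"z":0,"rx":0,"ry":-0.12,"rz":0},
    {"grip":1,"x":0,"y":0,"z":0,"rx":0,"ry":-0.12,"rz":0},
    {"grip":1,"x":0,"y":0,"z":0,"rx":0,"ry":-0.12,"rz":0},
    {"grip":1,"x":0,"y":0,"z":0,"rx":0,"ry":-0.12,"rz":0},
    {"grip":1,"x":0,"y":0,"z":0,"rx":0,"ry":0,"rz":0}
  ]
}}

```text
time_s: 18.68
position: [0.6093, 0.2995, 0.2493]
tool_rot: [[0.918, 0.396, 0.001], [0.396, -0.918, 0.001], [0.001, -0.0, -1.0]]
ft_force: [-0.5, 0.1, -4.9]
grip_width: 0.0195
```

```bash
python3 - <<'E'
from h import *
snap('side','s10.png')
for c in[(.43,0.,0.),(.43,.01,0.)]:
  for n in ('top0','side0'):
    P=cloud(load(n)); m=(P[...,0]>.29)&(P[...,0]<.54)&(abs(P[...,1]-c[1])<.12)&(P[...,2]>.012)&(P[...,2]<.3)
    Q=P[m];print(n,len(Q));
    dx=np.maximum(np.maximum(c[0]-.105-Q[:,0],Q[:,0]-c[0]-.06),0);dy=np.maximum(abs(Q[:,1]-c[1])-.063,0)
    d=np.hypot(dx,dy);i=np.argsort(d)[:3];print(d[i],Q[i].round(3).tolist())
goto(.43,.0,0.)
print(env.observe()['tool_rot'].round(4).tolist())
a=cv2.imread('pics/s10.png')[60:210,200:350]
cv2.imwrite('pics/m10.png',cv2.resize(a,(600,600),interpolation=cv2.INTER_CUBIC))
E
```

```text
top0 390
[0.0064148  0.00685553 0.0068795 ] [[0.496, -0.065, 0.055], [0.495, -0.067, 0.03], [0.497, -0.064, 0.024]]
side0 560
[0.00628094 0.00740456 0.00745289] [[0.495, -0.066, 0.066], [0.497, -0.061, 0.066], [0.494, -0.069, 0.065]]
top0 377
[0.01061239 0.01099922 0.0110959 ] [[0.499, -0.059, 0.042], [0.5, -0.057, 0.063], [0.5, -0.058, 0.024]]
side0 518
[0.01022674 0.01097649 0.0128249 ] [[0.498, -0.059, 0.068], [0.497, -0.061, 0.066], [0.501, -0.06, 0.078]]
t 18.73 pos [0.6088 0.2994 0.2497] xyaw 23.31 toolz [ 0.002  0.001 -1.   ] F [ 0.3  0.4 -4.9] w 0.0191 q [16.2 35.2 50.3  0.  94.3 82.9]
tool shift [-0.2827  0.2042 -0.0007] rz 0.4069
[[0.9183, 0.3958, 0.0021], [0.3958, -0.9184, 0.001], [0.0023, -0.0001, -1.0]]
```

View pics/m10.png

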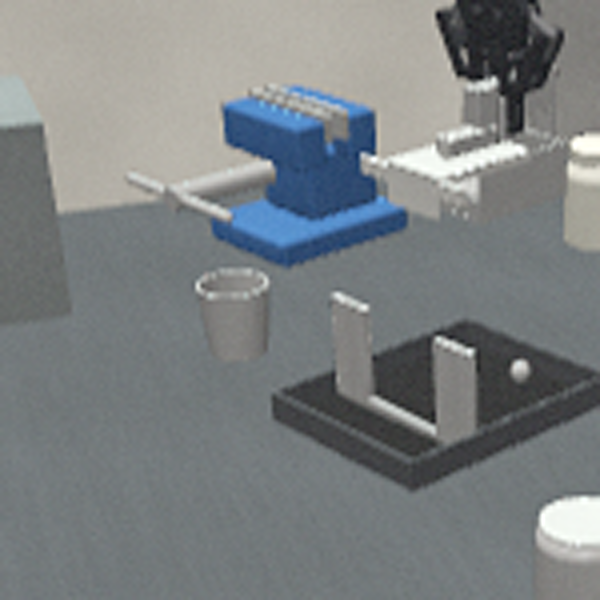

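Emit:
{"name": "play_rows", "arguments": {
  "commands": [
    {"grip":1,"x":-0.012,"y":0.008,"z":0,"rx":0,"ry":0,"rz":0},
    {"grip":1,"x":-0.026,"y":0.017,"z":0,"rx":0,"ry":0,"rz":0},
    {"grip":1,"x":-0.026,"y":0.017,"z":0,"rx":0,"ry":0,"rz":0},
    {"grip":1,"x":-0.028,"y":0.019,"z":0,"rx":0,"ry":0,"rz":0},
    {"grip":1,"x":-0.028,"y":0.019,"z":0,"rx":0,"ry":0,"rz":0},
    {"grip":1,"x":-0.028,"y":0.019,"z":0,"rx":0,"ry":0,"rz":0},
    {"grip":1,"x":-0.028,"y":0.019,"z":0,"rx":0,"ry":0,"rz":0},
    {"grip":1,"x":-0.028,"y":0.019,"z":0,"rx":0,"ry":0,"rz":0},
    {"grip":1,"x":-0.028,"y":0.019,"z":0,"rx":0,"ry":0,"rz":0},
    {"grip":1,"x":-0.028,"y":0.019,"z":0,"rx":0,"ry":0,"rz":0},
    {"grip":1,"x":-0.018,"y":0.011,"z":0,"rx":0,"ry":0,"rz":0},
    {"grip":1,"x":-0.01,"y":0.005,"z":0,"rx":0,"ry":0,"rz":0}
  ]
}}

```text
time_s: 20.23
position: [0.4183, 0.0094, 0.2508]
tool_rot: [[0.919, 0.395, 0.003], [0.395, -0.919, -0.001], [0.003, 0.002, -1.0]]
ft_force: [-0.5, 0.1, -4.1]
grip_width: 0.0193
```

Emit:
{"name": "play_rows", "arguments": {
  "commands": [
    {"grip":1,"x":0,"y":0,"z":0,"rx":0,"ry":0,"rz":0.07},
    {"grip":1,"x":0,"y":0,"z":0,"rx":0,"ry":0,"rz":0.11},
    {"grip":1,"x":0,"y":0,"z":0,"rx":0,"ry":0,"rz":0.11},
    {"grip":1,"x":0,"y":0,"z":0,"rx":0,"ry":0,"rz":0.08},
    {"grip":1,"x":0,"y":0,"z":0,"rx":0,"ry":0,"rz":0.037},
    {"grip":1,"x":0,"y":0,"z":0,"rx":0,"ry":0,"rz":0},
    {"grip":1,"x":0,"y":0,"z":0,"rx":0,"ry":0,"rz":0}
  ]
}}

```text
time_s: 21.1
position: [0.4192, 0.0099, 0.2504]
tool_rot: [[1.0, 0.001, 0.0], [0.001, -1.0, -0.0], [0.0, 0.0, -1.0]]
ft_force: [-0.1, -1.2, -4.5]
grip_width: 0.0197
```

```bash
python3 - <<'E'
from h import *
goto(.42,.01,0.,.0716)
a=snap('side','s11.png')['color'];b=snap('wrist','w11.png')['color']
cv2.imwrite('pics/m11.png',np.hstack([a[60:360,100:500],b[50:350,120:520]]))
E
```

```text
t 21.1 pos [0.4192 0.0099 0.2504] xyaw 0.05 toolz [ 0. -0. -1.] F [-0.1 -1.2 -4.5] w 0.0197 q [-14.9   8.3  92.6   0.   79.1  75. ]
tool shift [ 7.000e-04 -1.000e-04  1.788e-01] rz 0.0008
```

View pics/m11.png

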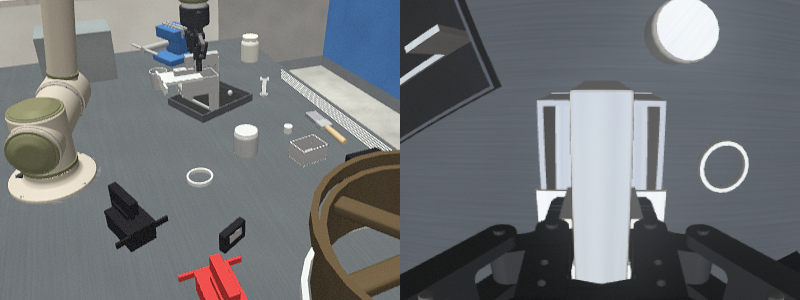

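Emit:
{"name": "play_rows", "arguments": {
  "commands": [
    {"grip":1,"x":0,"y":0,"z":0.015,"rx":0,"ry":0,"rz":0},
    {"grip":1,"x":0,"y":0,"z":0.03,"rx":0,"ry":0,"rz":0},
    {"grip":1,"x":0,"y":0,"z":0.035,"rx":0,"ry":0,"rz":0},
    {"grip":1,"x":0,"y":0,"z":0.035,"rx":0,"ry":0,"rz":0},
    {"grip":1,"x":0,"y":0,"z":0.03,"rx":0,"ry":0,"rz":0},
    {"grip":1,"x":0,"y":0,"z":0.02,"rx":0,"ry":0,"rz":0},
    {"grip":1,"x":0,"y":0,"z":0.008,"rx":0,"ry":0,"rz":0},
    {"grip":1,"x":0,"y":0,"z":0.003,"rx":0,"ry":0,"rz":0},
    {"grip":1,"x":0,"y":0,"z":0.002,"rx":0,"ry":0,"rz":0},
    {"grip":1,"x":0,"y":0,"z":0,"rx":0,"ry":0,"rz":0}
  ]
}}

```text
time_s: 22.45
position: [0.4195, 0.0098, 0.0728]
tool_rot: [[1.0, -0.0, 0.001], [-0.0, -1.0, -0.0], [0.001, 0.0, -1.0]]
ft_force: [0.2, 0.9, -4.4]
grip_width: 0.0192
```

```bash
python3 -c "
from h import *
st()"
```

```text
t 22.45 pos [0.4195 0.0098 0.0728] xyaw -0.0 toolz [ 0.001 -0.    -1.   ] F [ 0.2  0.9 -4.4] w 0.0192 q [-14.9  22.7 108.7  -0.   48.6  75.1]
```

Emit:
{"name": "play_rows", "arguments": {
  "commands": [
    {"grip":1,"x":0,"y":0,"z":0.001,"rx":0,"ry":0,"rz":0},
    {"grip":1,"x":0,"y":0,"z":0.0005,"rx":0,"ry":0,"rz":0},
    {"grip":1,"x":0,"y":0,"z":0,"rx":0,"ry":0,"rz":0}
  ]
}}

```text
time_s: 22.82
position: [0.4193, 0.0098, 0.071]
tool_rot: [[1.0, -0.0, 0.0], [-0.0, -1.0, -0.0], [0.0, 0.0, -1.0]]
ft_force: [0.1, 0.1, -4.0]
grip_width: 0.0196
```

Emit:
{"name": "play_rows", "arguments": {
  "commands": [
    {"grip":1,"x":0,"y":0,"z":0.001,"rx":0,"ry":0,"rz":0},
    {"grip":1,"x":0,"y":0,"z":0,"rx":0,"ry":0,"rz":0},
    {"grip":1,"x":0,"y":0,"z":0,"rx":0,"ry":0,"rz":0}
  ]
}}

```text
time_s: 23.2
position: [0.4194, 0.0098, 0.0706]
tool_rot: [[1.0, -0.0, 0.001], [-0.0, -1.0, -0.0], [0.001, 0.0, -1.0]]
ft_force: [-2.6, -0.5, 5.6]
grip_width: 0.019
```

Bench contact (+5.6 N). Release and retreat.

Emit:
{"name": "play_rows", "arguments": {
  "commands": [
    {"grip":0.4,"x":0,"y":0,"z":0,"rx":0,"ry":0,"rz":0},
    {"grip":0,"x":0,"y":0,"z":0,"rx":0,"ry":0,"rz":0},
    {"grip":-0.6,"x":0,"y":0,"z":0,"rx":0,"ry":0,"rz":0},
    {"grip":-1,"x":0,"y":0,"z":0,"rx":0,"ry":0,"rz":0},
    {"grip":-1,"x":0,"y":0,"z":0,"rx":0,"ry":0,"rz":0},
    {"grip":-1,"x":0,"y":0,"z":0,"rx":0,"ry":0,"rz":0},
    {"grip":-1,"x":0,"y":0,"z":0,"rx":0,"ry":0,"rz":0}
  ]
}}

```text
time_s: 24.08
position: [0.4192, 0.0098, 0.0699]
tool_rot: [[1.0, -0.0, -0.0], [-0.0, -1.0, -0.0], [-0.0, 0.0, -1.0]]
ft_force: [-0.2, 0.3, 0.3]
grip_width: 0.0853
```

Emit:
{"name": "play_rows", "arguments": {
  "commands": [
    {"grip":-1,"x":0,"y":0,"z":-0.01,"rx":0,"ry":0,"rz":0},
    {"grip":-1,"x":0,"y":0,"z":-0.03,"rx":0,"ry":0,"rz":0},
    {"grip":-1,"x":0,"y":0,"z":-0.04,"rx":0,"ry":0,"rz":0},
    {"grip":-1,"x":0,"y":0,"z":-0.04,"rx":0,"ry":0,"rz":0},
    {"grip":-1,"x":0,"y":0,"z":-0.04,"rx":0,"ry":0,"rz":0},
    {"grip":-1,"x":0,"y":0,"z":-0.02,"rx":0,"ry":0,"rz":0},
    {"grip":-1,"x":0,"y":0,"z":0,"rx":0,"ry":0,"rz":0}
  ]
}}

```text
time_s: 24.95
position: [0.4195, 0.0098, 0.2514]
tool_rot: [[1.0, -0.0, 0.003], [-0.0, -1.0, -0.001], [0.003, 0.001, -1.0]]
ft_force: [-0.4, -0.4, -0.6]
grip_width: 0.0856
```

```bash
python3 - <<'E'
from h import *
st()
i=snap('side','s12.png');a=i['color'];w=snap('wrist','w12.png');b=w['color']
cv2.imwrite('pics/m12.png',np.hstack([a[60:360,100:500],b[50:350,120:520]]))
v,u=152,329
m=(np.hypot(*(np.mgrid[:400,:640]-np.array([152,329])[:,None,None]))<3)
print(cloud(i)[m].round(3)[:30:4])
P=cloud(i);m=(abs(P[...,0]-.42)<.1)&(abs(P[...,1]-.01)<.07)&(P[...,2]>.085)&(P[...,2]<.13);print(np.median(P[m],0),P[m][:,2].max())
E
```

```text
t 24.95 pos [0.4195 0.0098 0.2514] xyaw -0.01 toolz [ 0.003 -0.001 -1.   ] F [-0.4 -0.4 -0.6] w 0.0856 q [-14.9   8.2  92.6  -0.   79.   75.1]
[[ 0.628  0.335  0.007]
 [ 0.63   0.298  0.022]
 [ 0.625  0.294  0.021]
 [ 0.62   0.292  0.019]
 [ 0.617  0.295  0.014]
 [ 0.615  0.3    0.008]
 [ 0.123 -0.983  0.65 ]]
[0.42874188 0.00341579 0.10052251] 0.10799577071758981
```

View pics/m12.png

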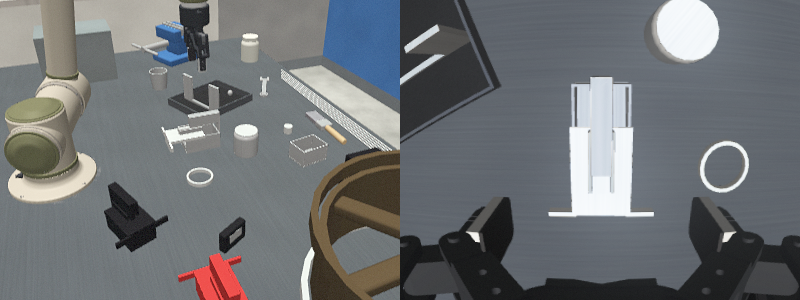

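The tin stands upright on the bench with its lid open, clear of the tray. The ball lies in the tray at about (0.622, 0.296, 0.02), and the gripper is clear.

```bash
python3 -c "
from h import *
print(order.close_job())"
```

```text
the job is handed in; nothing more can be done
None
```

The job is done and handed in at about 25 s on the robot's clock (limit 61 s).

- **Grip and carry:** I gripped the steel tin by its bar at 60 N with the lid leaves pressed, and lifted it with the lid shut. I then carried it to the tray.
- **Opening:** I lowered the tin into the notch with the ears on the robot side of the plate and drew it back. The lid slid open about 43 mm at roughly 5 N.
- **Tipping:** I lifted clear and tipped the nose down 40° over the tray; the ball dropped out.
- **Placing:** I levelled the tin, set it on the bench at about (0.42, 0.01) m and let go. I then raised the gripper about 0.18 m.

**Last checks:** the pictures show the tin upright with its lid open, clear of the tray. The ball lies on the tray floor at about (0.62, 0.30). The wrist force reads near zero. The look-alikes were not touched.

**Checks that disagreed:** the ball finder reported nothing after the tip, so the ball's place comes from the side picture and its depth. The camera estimates of the tray and plate differed from each other by 1–2 mm.

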